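# Seat the bush, then hold the offset lever level over its fixture

## Robot

A 6-joint arm with a two-finger parallel gripper is mounted at the origin on the work surface. World frame = base frame: x ahead of the robot, y to its left, z up, the work surface at z = 0. Lengths are in m, angles in degrees, forces in N, time in s.
With the tool pointing down it reaches from about 0.35 to 0.875 m from the base axis. Payload 4.2 kg.
Tool frame: the origin (TCP) lies between the finger pads; the fingertips stand 17 mm ahead of it and the grasp point (between the pads) lies 2 mm behind it; z points along the fingers, y is the line along which they close (so a half turn about z gives the same grasp; the last joint's range is limited). The gripper opens to 87 mm and grips with 3 to 60 N. Pads are 19 mm wide; open, the fingers measure 117 mm over their backs; the gripper's body (75 mm by 190 mm) begins 51 mm behind the grasp point.
Start: joints at [91.536, 22.042, 0.453, 0, -68.411, -14.817], TCP at [0.144, 0.608, 0.24] pointing down, gripper open.
Joint ranges: [-179.83, 179.83], [-69.29, 118.12], [-61.27, 80.66], [-181.25, 117.63], [-171.15, -9.14], [-177.46, 177.46]. Speed limits (degrees/s): [159.86, 159.86, 180, 180, 180, 180].

## Interface

Orientations are given as a 3x3 rotation matrix whose columns are the frame's x, y, z axes.
In Python, from station import r gives the robot as it stands.
- The arm moves only by the tool servo_tool, never from a script. Its argument "targets" is a list of rows, each a list of 5 numbers: the shift along the world's x, y, z in units of 30 mm (1.0 is 30 mm), then the turn about the world's z in rad, then the finger opening in mm, from 0 to 87. In form: [[x, y, z, turn, gripper], ...]. A call has exactly 5 rows; each row is the pose to reach, as a shift and turn from the pose commanded when the call began; what a row does not reach only later rows make up. A row lasts 1/12 s, in which the tool goes at most 41.7 mm and 7.16 degrees, less where a joint would pass 70% of its speed; a pose out of reach is approached as far as the arm can. A call with a gripper value outside its range is refused whole. The fingers move at their own pace and stop on an object; the grip force is fixed at half the most. Time passes only in rows, so rows that repeat a pose let the fingers close, or fill a call up. It gives the time, the measured TCP pose, the force, the opening and the grip force at its end, in the units of the state.
- r.sense(): the state, without advancing time (a new reading comes with each control period).
- r.capture(name): name is "side" or "top"; returns a dict with "pixels" (420x560x3 uint8, red, green, blue), "fx", "fy", "cx", "cy" (pixels), "dist_coeffs" ([k1, k2, p1, p2, k3] as OpenCV has them; the pictures are not rectified), "world_from_camera" (4x4, takes a point from camera to world coordinates). Camera axes: x right, y down, z forward; pixel columns grow to the right and rows downward; lengths in m; the calibration is good to about 2 mm. A picture is of the moment at which its call begins. There is no depth.
- r.finish_job(): hands the job in; it is judged then, once.
The state is a dict: "time_s": time; "joints": joint angles; "joint_velocities": joint speeds; "effort": joint torques, N m; "tcp_pos": TCP position; "ee_rot": TCP orientation; "wrist_force": force on the tool from outside, world axes, zero at the start; "moment": the same for the moment, N m; "gripper_width": opening from 0.0 (shut) to 1.0 (fully open); "gripper_force": force on a finger pad.
Only numpy, scipy, OpenCV 4.12 (cv2) and the standard library are available. Lean on these libraries where they do the work, as an engineer would, in place of code of your own. Each camera call takes 0.05 s, during which the arm holds its last target. There are 200 camera calls.

## Task

Press the brass bush fully home, flush with the rim of its green housing. Then pick up the red lever by its balance point, keep it level, and hold it still over the fixture, its underside about 5 cm above the bush, its hub over the bush and its eye over the rubber-capped post, without letting the lever touch the fixture. Finish while still holding it there, and leave the pump, the spring and the yellow bin alone.

Things in the scene. Friction and masses are not known exactly. Their poses are not given: they have to be found in the camera images.
- fixture: Green fixture fixed to the bench: plate 285 x 110 x 14 mm, at one end a round bush housing (72 mm diameter, rim 60 mm above the bench), at the other a slim rest post, a low rib between (top at 38 mm). Origin on the bench, between them, under the place for the lever's balance point: 62 mm from the housing's axis, 138 mm from the post's. x points from housing to post, to +y within 0.3 rad; z up.
- bush_seat (a point): Fixed point at the centre of the housing's mouth, level with its rim, 60 mm above the bench. When fully home, the bush's top face is flush with this point.
- bush_top (a point): Centre of the brass bush's flat top face (44 mm diameter, dark bore mark in the middle). The bush is already started in the recess and stands 8 to 12 mm proud of the rim. It moves straight down only; a steady drag of about 6 N holds it where it is left (no spring), until a hard stop flush with the rim.
- bush (a joint): How far the bush has been pressed in, in m: 0 = 12 mm proud, 0.012 = fully home, flush with the rim (hard stop). Starts between 0 and 0.004.
- rest_post (a point): Centre of the top of the steel rest post's black rubber cap (28 mm diameter), 60 mm above the bench.
- lever: Red cast lever, about 0.5 kg, on the bench: hub 50 mm diameter, 34 high; eye 32 mm diameter, 26 high, 200 mm apart; straight bar between, 20 wide, from 8 to 24 mm above the underside. Origin on the underside, below the balance point (centre of mass), which lies in the bar 62 mm from the hub's centre, 138 from the eye's. x points from hub to eye, at the start to +y within 0.45 rad; z up.
- lever_hub (a point): Centre of the underside of the lever's hub.
- lever_eye (a point): Centre of the underside of the lever's eye.
- pump: Bystander: blue hydraulic pump standing upright, 76 mm diameter with a steel port on one side, 140 mm high, 2.2 kg, loose. Origin at the centre of its underside.
- spring: Bystander: steel coil spring standing on end, 36 mm diameter, 68 mm high, loose and easily knocked over. Origin at the centre of its underside.
- parts_bin: Bystander: yellow open parts bin with a few steel parts, 80 x 80 mm, 50 mm high, 1.2 kg, loose. Origin at the centre of its underside.

How it is judged:
By the outcome, as a careful person would: the job done as asked, in the order asked, and still so for the second after the job is handed in, while the arm keeps its last pose, push and grip.
It also fails if it takes over 54 s, if anything falls off the work surface, if the arm or the gripper's body presses on something with over 40 N, if the wrist force passes 120 N, or if a joint passes its speed limit or range.

## Working session

There is one attempt and no reset: what is moved stays moved. The work goes in short steps, Python scripts to look and compute and a tool call to move; the robot and the scene stay as the last step left them, time stands still between calls to the robot, and variables do not carry over. Pictures are saved under pics/ and viewed, at most 10 in all, crops included, and the job is handed in when it is done.

Besides the shell and the picture viewer there is one more tool, called after "Request:" as a command line: name --pt "numbers of a row" for each row, then --argument value for the rest. servo_tool: Moves the arm, as the interface text tells. Its arguments: {"type":"object","properties":{"targets":{"type":"array","items":{"type":"array","items":{"type":"number"}}}},"required":["targets"]}

```bash
mkdir -p pics
python3 - <<'E'
from station import r
import cv2,pickle
d={}
for n in("top","side"):
    c=r.capture(n);d[n]=c;cv2.imwrite(f"pics/{n}0.png",c["pixels"][:,:,::-1])
    print(n,c["fx"],c["cx"],c["cy"],c["dist_coeffs"],c["world_from_camera"])
pickle.dump(d,open("c0.pkl","wb"));s=r.sense();print(s)
E
```

```text
top 397.83879926582244 272.1519929159492 210.3654474182478 [-0.06880361  0.          0.          0.          0.        ] [[ 0.01959824 -0.98218993  0.18686584  0.41399252]
 [-0.99905971 -0.02646792 -0.0343386   0.02709798]
 [ 0.03867297 -0.18601716 -0.98178512  0.98493659]
 [ 0.          0.          0.          1.        ]]
side 409.7123344412672 280.24407716574 210.22498359820295 [-0.04083069  0.          0.          0.          0.        ] [[ 0.80162841 -0.33482932  0.49525874  0.15501329]
 [-0.59779013 -0.44031463  0.66990297 -0.56627448]
 [-0.00623349 -0.83307404 -0.55312638  0.53879796]
 [ 0.          0.          0.          1.        ]]
{'time_s': 0.1, 'joints': array([ 9.15339171e+01,  2.20834089e+01,  3.88957860e-01, -2.61243285e-02,
       -6.84119919e+01, -1.48164851e+01]), 'joint_velocities': array([-0.00971029, -0.06897798,  0.24460706,  0.09365468,  0.02794781,
        0.05869465]), 'effort': array([-1.08557433e-04, -3.91687310e+01,  1.87937003e+01,  4.23202872e+00,
        1.34404883e-02, -7.53416180e-05]), 'tcp_pos': array([0.14345881, 0.60779407, 0.23860714]), 'ee_rot': array([[ 9.73210184e-01, -2.29916937e-01, -3.74090550e-04],
       [-2.29917232e-01, -9.73208393e-01, -1.86842637e-03],
       [ 6.55148048e-05,  1.90438144e-03, -9.99998185e-01]]), 'wrist_force': array([-0.67008488,  0.05964157,  0.06990261]), 'moment': array([ 0.00617468, -0.00887665,  0.01425613]), 'gripper_force': 0.0, 'gripper_width': 1.004679628813555}
```

View pics/top0.png

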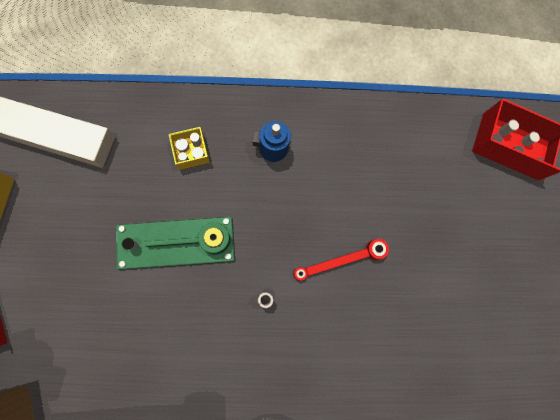

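View pics/side0.png

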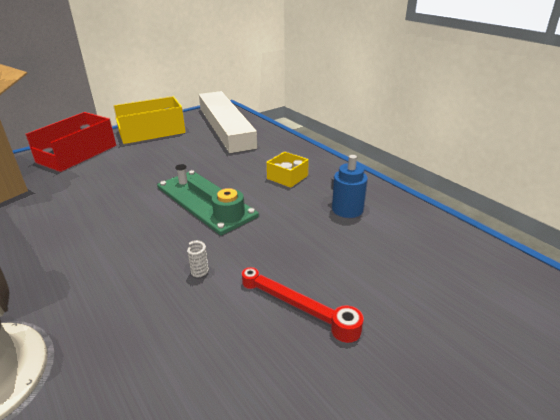

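Top view: bush (213,237), post cap (128,243), lever hub (379,249), eye (300,273), spring (265,300), pump (274,140) and bin (188,147). The side view shows the same layout, with the bush at (228,194), post at (181,168), hub at (347,318) and eye at (250,274).

```bash
cat > h.py <<'E'
import cv2,numpy as np
def ray(c,uv):
    K=np.array([[c["fx"],0,c["cx"]],[0,c["fy"],c["cy"]],[0,0,1.]])
    p=cv2.undistortPoints(np.array([[uv]],float),K,np.array(c["dist_coeffs"]))[0,0]
    T=np.array(c["world_from_camera"]);return T[:3,3],T[:3,:3]@np.array([p[0],p[1],1])
def onz(c,uv,z):
    o,d=ray(c,uv);return o+d*(z-o[2])/d[2]
def tri(a,ua,b,ub):
    (o,d),(p,e)=ray(a,ua),ray(b,ub)
    s=np.linalg.lstsq(np.c_[d,-e],p-o,rcond=None)[0];A,B=o+s[0]*d,p+s[1]*e
    return (A+B)/2,np.linalg.norm(A-B)
def blob(c,kind,near,rad):
    """Ellipse/centre of the outer contour of a colour patch near a pixel."""
    h=cv2.cvtColor(c["pixels"],cv2.COLOR_RGB2HSV).astype(int);H,S,V=h[...,0],h[...,1],h[...,2]
    m={"brass":(H>15)&(H<35)&(S>110)&(V>110),"dark":(V<45),"white":(S<70)&(V>130),
       "red":((H<8)|(H>172))&(S>140)&(V>60)}[kind].astype(np.uint8)
    k=np.zeros_like(m);cv2.circle(k,tuple(map(int,near)),rad,1,-1);m*=k
    cs,_=cv2.findContours(m,cv2.RETR_EXTERNAL,cv2.CHAIN_APPROX_NONE)
    q=max(cs,key=cv2.contourArea);hull=cv2.convexHull(q);M=cv2.moments(hull)
    return (M["m10"]/M["m00"],M["m01"]/M["m00"]),cv2.boundingRect(q)
E
python3 - <<'E'
import pickle;from h import *
d=pickle.load(open("c0.pkl","rb"));t,s=d["top"],d["side"];np.set_printoptions(precision=4,suppress=True)
P={}
for n,k,a,ra,b,rb,z in[("bush","brass",(213,237),16,(228,195),16,.070),("post","dark",(128,243),9,(181,168),9,.06),
  ("hub","white",(379,249),11,(347,318),14,.034),("eye","white",(300,273),7,(250,274),9,.026)]:
    ua,ba=blob(t,k,a,ra);ub,bb=blob(s,k,b,rb);P[n]=onz(t,ua,z)
    print(n,np.array(ua),ba,np.array(ub),bb,"top",P[n],"side",onz(s,ub,z),"tri",*tri(t,ua,s,ub))
for a,b in(("bush","post"),("hub","eye")):
    v=(P[b]-P[a])[:2];print(a,b,np.linalg.norm(v),"yaw from +y",np.arctan2(-v[0],v[1]))
for n,uv,z in(("spring",(265,300),.068),("pump",(275,138),.1),("bin",(188,147),.05)):print(n,onz(t,uv,z))
E
```

```text
bush [212.9406 236.8824] (204, 228, 19, 19) [226.7875 194.7027] (217, 188, 20, 14) top [0.5223 0.1304 0.07  ] side [0.5181 0.1221 0.07  ] tri [0.5229 0.1311 0.0639] 0.00019657095247679454Traceback (most recent call last):
  File "<stdin>", line 6, in <module>
  File "h.py", line 19, in blob
    q=max(cs,key=cv2.contourArea);hull=cv2.convexHull(q);M=cv2.moments(hull)
ValueError: max() iterable argument is empty
```

```bash
sed -i 's/"dark":(V<45)/"dark":(V<42)\&(S<120)|(V<30)/' h.py
python3 - <<'E'
import pickle;from h import *
d=pickle.load(open("c0.pkl","rb"));t,s=d["top"],d["side"]
print(cv2.cvtColor(t["pixels"],cv2.COLOR_RGB2GRAY)[234:252,118:140]);
for n in d:
    p=d[n]["pixels"][:,:,::-1]; 
a=cv2.resize(t["pixels"][205:285,105:245,::-1],(770,440),interpolation=cv2.INTER_CUBIC);cv2.imwrite("pics/z1.png",a)
np.set_printoptions(precision=4,suppress=True);P={"bush":onz(t,(212.94,236.88),.07)}
for n,k,a,ra,b,rb,z in[("hub","white",(379,249),11,(347,318),14,.034),("eye","white",(300,273),7,(250,274),9,.026)]:
    ua,ba=blob(t,k,a,ra);ub,bb=blob(s,k,b,rb);P[n]=onz(t,ua,z)
    print(n,np.array(ua),ba,np.array(ub),bb,"top",P[n],"side",onz(s,ub,z),"tri",*tri(t,ua,s,ub))
v=(P["eye"]-P["hub"])[:2];print(np.linalg.norm(v),"yaw from +y",np.arctan2(-v[0],v[1]))
for n,uv,z in(("post",(128,243),.06),("spring",(265,300),.068),("pump",(275,138),.1),("bin",(188,147),.05)):print(n,onz(t,uv,z))
E
```

```text
[[115 118 116 118 118 118 118 118 117 117 115 117 117 119 118 113 117 117
  118 116 117 114]
 [118 118 120 120 118 118 118 118 116 116 117 119 118 118 116 114 114 118
  118 118 115 116]
 [118 119 117 118 117 118 118 117 117 117 116 119 117 119 119 117 118 116
  113 115 118 116]
 [118 116 118 115 116 117 118 117 103  95  96  97 105 117 114 116 109 112
  110 110 111 117]
 [117 117 116 117 115 116 103  93  62  45  40  42  70  95 103 110 103 103
  104 105 106 113]
 [116 116 116 115 116  97  66  37  31  32  32  33  33  38  69 102 104 103
  102 102 103 107]
 [118 116 116 117 104  59  30  31  31  31  28  31  31  32  41  85  98 100
  103 102 102 103]
 [116 117 117 113  74  37  32  29  30  33  33  31  32  32  33  43  82  86
   99 103 104 102]
 [117 117 117 110  56  31  32  32  30  31  30  31  26  32  33  27  69  71
   81  96 100 101]
 [116 117 118  93  46  29  32  32  33  30  33  34  32  31  33  23  67  68
   69  84 101 102]
 [118 116 117  88  45  32  34  30  31  33  32  33  31  29  32  29  69  67
   67  71  89  99]
 [116 117 119 104  55  29  28  31  32  31  31  32  34  31  31  40  69  71
   
[... 428 characters left out ...]
5 107 106  84  68  73  71  72  71
   68  72  71  69]
 [114 116 114 114 113 109 109 106 108 108 106 105  94  69  73  74  73  71
   73  74  71  73]]
hub [378.8093 248.6187] (373, 242, 13, 14) [347.4391 316.322 ] (337, 309, 22, 16) top [ 0.5074 -0.2673  0.034 ] side [ 0.5088 -0.2669  0.034 ] tri [ 0.5077 -0.2673  0.0349] 0.0009785926334195535
eye [300.4815 273.4609] (297, 270, 8, 8) [249.7037 272.2037] (245, 269, 10, 7) top [ 0.4446 -0.0773  0.026 ] side [ 0.4456 -0.0769  0.026 ] tri [ 0.4449 -0.0774  0.0267] 0.0007523786981007393
0.20005808380923076 yaw from +y 0.3193975445081754
post [0.5039 0.328  0.06  ]
spring [0.3822 0.0071 0.068 ]
pump [ 0.7559 -0.0072  0.1   ]
bin [0.7449 0.2046 0.05  ]
```

View pics/z1.png

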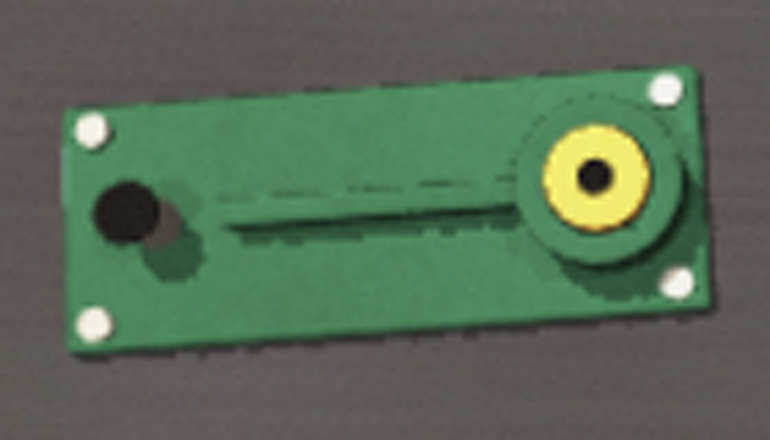

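The top crop shows the bush centred at (595,177) and the post cap at (127,212). In full-image pixels these are about (213,237) and (128,243), which gives 198 mm between them against an expected 200. I'll move over the bush with the fingers closed.

Request:
servo_tool --pt "0.83 -1.05 0 -0.1 0" --pt "1.66 -2.1 0 -0.2 0" --pt "2.49 -3.15 0 -0.3 0" --pt "3.32 -4.2 0 -0.4 0" --pt "4.15 -5.25 0 -0.5 0"

```text
time_s: 0.52
tcp_pos: [0.2686, 0.4489, 0.2391]
ee_rot: [[0.741, -0.671, -0.0], [-0.671, -0.741, -0.001], [0.0, 0.001, -1.0]]
wrist_force: [0.4, 0.2, -0.2]
gripper_width: 0.706
gripper_force: 0.0
```

Request:
servo_tool --pt "0.83 -1.05 0 -0.1 0" --pt "1.66 -2.1 0 -0.2 0" --pt "2.49 -3.15 0 -0.3 0" --pt "3.32 -4.2 0 -0.4 0" --pt "4.15 -5.25 0 -0.52 0"

```text
time_s: 0.93
tcp_pos: [0.3931, 0.2914, 0.2394]
ee_rot: [[0.309, -0.951, -0.0], [-0.951, -0.309, -0.0], [0.0, 0.0, -1.0]]
wrist_force: [-0.2, 0.8, 0.1]
gripper_width: 0.324
gripper_force: 0.0
```

Request:
servo_tool --pt "0.83 -1.05 0 0 0" --pt "1.66 -2.1 0 0 0" --pt "2.49 -3.15 -0.3 0 0" --pt "3.4 -4.2 -1 0 0" --pt "4.3 -5.4 -2 0 0"

```text
time_s: 1.35
tcp_pos: [0.5147, 0.1415, 0.1897]
ee_rot: [[0.313, -0.95, 0.003], [-0.95, -0.313, 0.002], [-0.001, -0.004, -1.0]]
wrist_force: [-0.1, 1.6, -0.8]
gripper_width: 0.018
gripper_force: 0.0
```

Request:
servo_tool --pt "0 0 -0.7 0 0" --pt "0 0 -1.4 0 0" --pt "0 0 -2.1 0 0" --pt "0 0 -2.6 0 0" --pt "0 0 -2.6 0 0"

```text
time_s: 1.77
tcp_pos: [0.5103, 0.1414, 0.1074]
ee_rot: [[0.312, -0.95, -0.007], [-0.95, -0.312, -0.004], [0.001, 0.008, -1.0]]
wrist_force: [-0.6, -0.3, -0.5]
gripper_width: 0.003
gripper_force: 0.0
```

Run:
```python
from station import r
import cv2
s=r.sense();print(s["tcp_pos"],s["wrist_force"])
a=[r.capture(n)["pixels"] for n in("top","side")]
f=lambda p,y,x:cv2.resize(p[y:y+120,x:x+130,::-1],(390,360),interpolation=cv2.INTER_CUBIC)
cv2.imwrite("pics/a1.png",cv2.hconcat([f(a[0],170,140),f(a[1],120,165)]))
```

```text
[0.51034678 0.14135234 0.10736274] [-0.62709361 -0.27560658 -0.49356549]
```

View pics/a1.png

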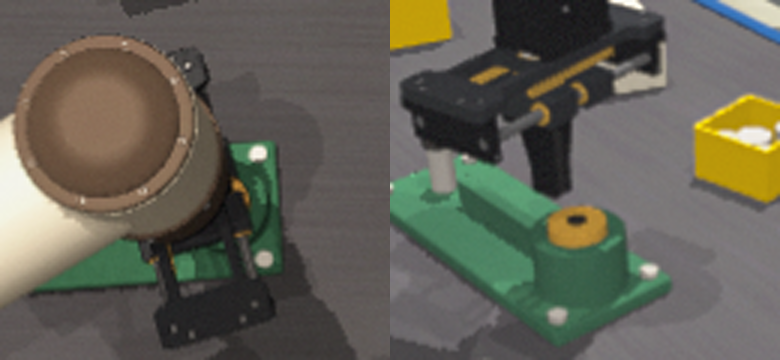

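The fingertips are at (552,190) in the side crop, short of the bush at (577,222) and towards the post. That matches the measured TCP being about 16 mm off, so I'll correct it.

Request:
servo_tool --pt "0.2 -0.18 0 0 0" --pt "0.4 -0.36 0 0 0" --pt "0.4 -0.36 0 0 0" --pt "0.4 -0.36 0 0 0" --pt "0.4 -0.36 0 0 0"

```text
time_s: 2.28
tcp_pos: [0.525, 0.132, 0.1115]
ee_rot: [[0.313, -0.95, 0.001], [-0.95, -0.313, 0.001], [-0.0, -0.001, -1.0]]
wrist_force: [0.0, -0.1, 0.4]
gripper_width: 0.003
gripper_force: 0.0
```

Run:
```python
from station import r
from h import *
s=r.sense();print(s["tcp_pos"],s["wrist_force"])
c=r.capture("side");T=np.linalg.inv(c["world_from_camera"]);K=np.array([[c["fx"],0,c["cx"]],[0,c["fy"],c["cy"]],[0,0,1.]])
tip=s["tcp_pos"]-[0,0,.017]
uv=cv2.projectPoints(np.array([tip]),cv2.Rodrigues(T[:3,:3])[0],T[:3,3],K,np.array(c["dist_coeffs"]))[0][0,0]
print("tip expected at",uv,"crop",(uv-[180,140])*6)
cv2.imwrite("pics/a2.png",cv2.resize(c["pixels"][140:230,180:280,::-1],(600,540),interpolation=cv2.INTER_CUBIC))
```

```text
[0.52497984 0.13197    0.11153496] [ 0.00666243 -0.12283058  0.41862097]
tip expected at [226.35132393 182.27907011] crop [278.10794358 253.67442066]
```

View pics/a2.png

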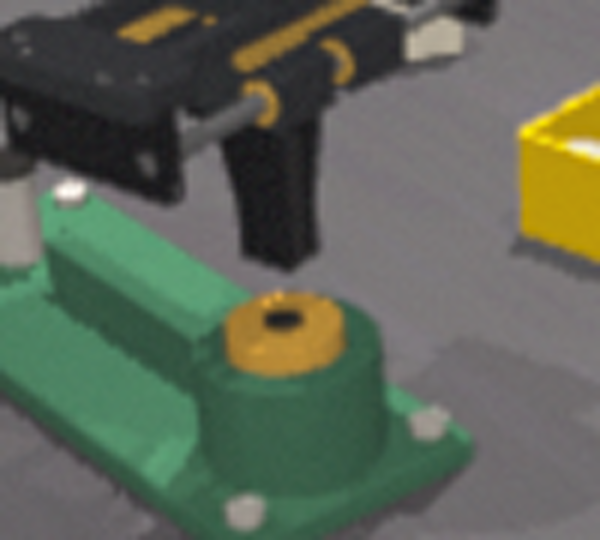

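The fingertips end at (280,250), where the model predicts (278,253), and they sit above the bore mark at (283,320). I'll nudge 3 mm and descend.

Request:
servo_tool --pt "-0.1 -0.1 -0.2 0 0" --pt "-0.1 -0.1 -0.4 0 0" --pt "-0.1 -0.1 -0.6 0 0" --pt "-0.1 -0.1 -0.7 0 0" --pt "-0.1 -0.1 -0.8 0 0"

```text
time_s: 2.75
tcp_pos: [0.5214, 0.129, 0.0862]
ee_rot: [[0.314, -0.949, -0.001], [-0.949, -0.314, -0.001], [0.0, 0.001, -1.0]]
wrist_force: [-0.6, 0.0, 0.0]
gripper_width: 0.001
gripper_force: 0.0
```

Request:
servo_tool --pt "0 0 -0.05 0 0" --pt "0 0 -0.1 0 0" --pt "0 0 -0.15 0 0" --pt "0 0 -0.2 0 0" --pt "0 0 -0.2 0 0"

```text
time_s: 3.17
tcp_pos: [0.5215, 0.129, 0.0812]
ee_rot: [[0.314, -0.95, -0.001], [-0.95, -0.314, -0.0], [0.0, 0.001, -1.0]]
wrist_force: [-2.2, -1.1, 3.5]
gripper_width: 0.007
gripper_force: 1.6
```

Request:
servo_tool --pt "0 0 -0.04 0 0" --pt "0 0 -0.08 0 0" --pt "0 0 -0.12 0 0" --pt "0 0 -0.16 0 0" --pt "0 0 -0.16 0 0"

```text
time_s: 3.58
tcp_pos: [0.5215, 0.1289, 0.0774]
ee_rot: [[0.314, -0.949, -0.0], [-0.949, -0.314, -0.001], [0.0, 0.001, -1.0]]
wrist_force: [-3.9, -0.1, 9.9]
gripper_width: 0.006
gripper_force: 5.0
```

Request:
servo_tool --pt "0 0 -0.03 0 0" --pt "0 0 -0.06 0 0" --pt "0 0 -0.08 0 0" --pt "0 0 -0.08 0 0" --pt "0 0 -0.08 0 0"

```text
time_s: 4.0
tcp_pos: [0.5215, 0.129, 0.0772]
ee_rot: [[0.315, -0.949, 0.0], [-0.949, -0.315, -0.001], [0.001, -0.0, -1.0]]
wrist_force: [-9.8, -0.7, 23.8]
gripper_width: 0.004
gripper_force: 11.7
```

The bush stopped dead at TCP z 0.0772 (flush would be 0.077) with 24 N against it, so it is on the hard stop. Next I'll lift and move to the lever.

Request:
servo_tool --pt "0 0 0.5 0 0" --pt "0 0 1.3 0 0" --pt "0 0 2.2 0 20" --pt "0 -0.5 3 0 60" --pt "-0.1 -1.5 3.5 0 60"

```text
time_s: 4.42
tcp_pos: [0.5212, 0.0861, 0.1816]
ee_rot: [[0.318, -0.948, 0.006], [-0.948, -0.318, 0.002], [-0.0, -0.007, -1.0]]
wrist_force: [0.2, -0.4, -0.3]
gripper_width: 0.157
gripper_force: 0.0
```

Request:
servo_tool --pt "-0.12 -1.3 0 0 60" --pt "-0.25 -2.6 0 0 60" --pt "-0.37 -3.9 0 0 60" --pt "-0.5 -5.2 0 0 60" --pt "-0.62 -6.5 0 0 60"

```text
time_s: 4.83
tcp_pos: [0.5, -0.1126, 0.1789]
ee_rot: [[0.314, -0.949, 0.002], [-0.949, -0.314, 0.0], [0.0, -0.002, -1.0]]
wrist_force: [1.1, 0.1, 0.7]
gripper_width: 0.525
gripper_force: 0.0
```

Request:
servo_tool --pt "-0.12 -1 0 0 60" --pt "-0.25 -2 -0.2 0 60" --pt "-0.4 -3.2 -0.6 0 60" --pt "-0.4 -3.2 -0.8 0 60" --pt "-0.4 -3.2 -0.8 0 60"

```text
time_s: 5.25
tcp_pos: [0.4869, -0.2084, 0.1529]
ee_rot: [[0.31, -0.951, -0.003], [-0.951, -0.31, 0.001], [-0.002, 0.002, -1.0]]
wrist_force: [-0.2, 0.1, 0.1]
gripper_width: 0.688
gripper_force: 0.0
```

Run:
```python
from station import r
from h import *
s=r.sense();print(s["tcp_pos"],s["joints"])
c=r.capture("side");t=r.capture("top")
f=lambda p,y,x:cv2.resize(p[y:y+100,x:x+100,::-1],(390,390),interpolation=cv2.INTER_CUBIC)
cv2.imwrite("pics/a3.png",cv2.hconcat([f(t["pixels"],190,170),f(c["pixels"],140,170)]))
for n,i,p,q in(("top",t,(213,237),16),("side",c,(228,197),18)):
    u,b=blob(i,"brass",p,q);print(n,u,b,onz(i,u,.06))
```

```text
[ 0.4868616  -0.20842011  0.15292955] [-5.63032730e+00  1.76221721e+01 -1.98336820e+01 -3.76151335e-02
 -5.27077831e+01  2.36951229e+01]
top (213.07828282828282, 237.13952020202018) (204, 228, 19, 19) [0.52287539 0.13114186 0.06      ]
side (227.02242609582058, 196.5820591233435) (217, 191, 21, 12) [0.52213655 0.12951661 0.06      ]
```

View pics/a3.png

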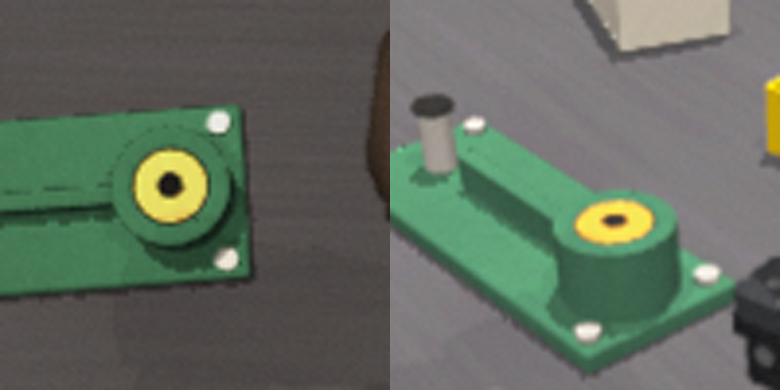

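The bush top at (613,221) in the side crop is flush with the rim, and both views agree on the seat at (0.5225, 0.130). I'll descend over the lever.

Request:
servo_tool --pt "0.03 0 -1 0 60" --pt "0.03 0 -2 0 60" --pt "0.03 0 -2.8 0 60" --pt "0.03 0 -3.1 0 60" --pt "0.03 0 -3.1 0 60"

```text
time_s: 5.77
tcp_pos: [0.4884, -0.2058, 0.0603]
ee_rot: [[0.315, -0.949, -0.004], [-0.949, -0.315, 0.0], [-0.002, 0.003, -1.0]]
wrist_force: [-0.3, -0.0, 1.0]
gripper_width: 0.69
gripper_force: 0.0
```

Request:
servo_tool --pt "0 0 0 0 60" --pt "0 0 0 0 60" --pt "0 0 0 0 60" --pt "0 0 0 0 60" --pt "0 0 0 0 60"

```text
time_s: 6.18
tcp_pos: [0.4896, -0.207, 0.0629]
ee_rot: [[0.314, -0.95, 0.002], [-0.95, -0.314, -0.0], [0.001, -0.002, -1.0]]
wrist_force: [0.6, -0.7, -0.9]
gripper_width: 0.686
gripper_force: 0.0
```

Run:
```python
from station import r
from h import *
s=r.sense();print(s["tcp_pos"])
c=r.capture("side")
cv2.imwrite("pics/a4.png",cv2.resize(c["pixels"][220:360,220:390,::-1],(680,560),interpolation=cv2.INTER_CUBIC))
```

```text
[ 0.48963265 -0.20701121  0.06289459]
```

View pics/a4.png

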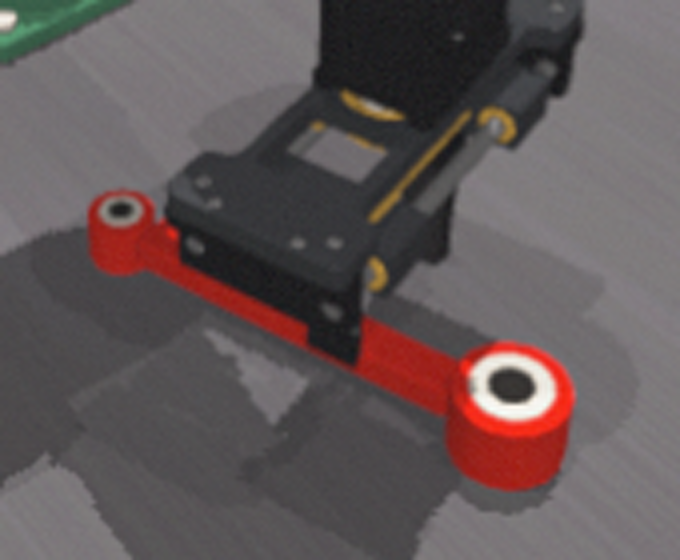

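The fingers straddle the bar, with the near finger at (335,345) in the crop. The hub is at (510,385) and the eye at (121,210), both clear. I'll go down and grip.

Request:
servo_tool --pt "-0.03 -0.04 -0.5 0 60" --pt "-0.03 -0.04 -1.0 0 60" --pt "-0.03 -0.04 -1.3 0 60" --pt "-0.03 -0.04 -1.38 0 60" --pt "-0.03 -0.04 -1.38 0 60"

```text
time_s: 6.65
tcp_pos: [0.4878, -0.2082, 0.0199]
ee_rot: [[0.314, -0.95, -0.001], [-0.95, -0.314, 0.0], [-0.001, 0.001, -1.0]]
wrist_force: [-0.3, -0.1, 0.1]
gripper_width: 0.689
gripper_force: 0.0
```

Request:
servo_tool --pt "0 0 0 0 60" --pt "0 0 0 0 60" --pt "0 0 0 0 40" --pt "0 0 0 0 20" --pt "0 0 0 0 0"

```text
time_s: 7.07
tcp_pos: [0.4884, -0.2082, 0.0209]
ee_rot: [[0.314, -0.95, 0.001], [-0.95, -0.314, -0.0], [0.0, -0.001, -1.0]]
wrist_force: [0.1, -0.4, -0.2]
gripper_width: 0.544
gripper_force: 0.0
```

Request:
servo_tool --pt "0 0 0 0 0" --pt "0 0 0 0 0" --pt "0 0 0 0 0" --pt "0 0 0 0 0" --pt "0 0 0 0 0"

```text
time_s: 7.48
tcp_pos: [0.4884, -0.2081, 0.0205]
ee_rot: [[0.314, -0.949, 0.001], [-0.949, -0.314, -0.0], [0.0, -0.001, -1.0]]
wrist_force: [0.6, 0.2, -0.4]
gripper_width: 0.224
gripper_force: 30.0
```

Request:
servo_tool --pt "0 0 0 0 0" --pt "0 0 0 0 0" --pt "0 0 0 0 0" --pt "0 0 0 0 0" --pt "0 0 0 0 0"

```text
time_s: 7.9
tcp_pos: [0.4885, -0.2081, 0.0205]
ee_rot: [[0.314, -0.949, 0.001], [-0.949, -0.314, -0.0], [0.0, -0.001, -1.0]]
wrist_force: [1.0, 0.7, -1.2]
gripper_width: 0.23
gripper_force: 30.0
```

Gripped at 20 mm opening, as expected for the bar. Lifting gently.

Request:
servo_tool --pt "0 0 0.2 0 0" --pt "0 0 0.5 0 0" --pt "0 0 1.0 0 0" --pt "0 0 1.5 0 0" --pt "0 0 2.0 0 0"

```text
time_s: 8.32
tcp_pos: [0.4867, -0.208, 0.0807]
ee_rot: [[0.313, -0.95, -0.003], [-0.95, -0.313, 0.001], [-0.002, 0.003, -1.0]]
wrist_force: [0.0, -0.6, -5.6]
gripper_width: 0.227
gripper_force: 30.0
```

Request:
servo_tool --pt "0 0 0.6 0 0" --pt "0 0 1.2 0 0" --pt "0 0 1.8 0 0" --pt "0 0 2.4 0 0" --pt "0 0 2.6 0 0"

```text
time_s: 8.73
tcp_pos: [0.4884, -0.2083, 0.161]
ee_rot: [[0.314, -0.95, 0.003], [-0.95, -0.314, -0.001], [0.002, -0.003, -1.0]]
wrist_force: [0.3, 0.6, -5.5]
gripper_width: 0.227
gripper_force: 30.0
```

Request:
servo_tool --pt "0 0 0 0 0" --pt "0 0 0 0 0" --pt "0 0 0 0 0" --pt "0 0 0 0 0" --pt "0 0 0 0 0"

```text
time_s: 9.15
tcp_pos: [0.4874, -0.208, 0.1572]
ee_rot: [[0.313, -0.95, -0.003], [-0.95, -0.313, 0.0], [-0.001, 0.002, -1.0]]
wrist_force: [0.1, 0.2, -6.1]
gripper_width: 0.231
gripper_force: 30.0
```

Run:
```python
from station import r
from h import *
s=r.sense();print(s["tcp_pos"],s["wrist_force"],s["moment"],s["gripper_width"])
c=r.capture("side");t=r.capture("top")
f=lambda p,y,x:cv2.resize(p[y:y+180,x:x+180,::-1],(390,390),interpolation=cv2.INTER_CUBIC)
cv2.imwrite("pics/a5.png",cv2.hconcat([f(t["pixels"],170,250),f(c["pixels"],140,220)]))
```

```text
[ 0.48741949 -0.20801296  0.15719471] [ 0.14426611  0.2287114  -6.09391416] [ 0.07846974 -0.06847263 -0.02249198] 0.23096098462770928
```

View pics/a5.png

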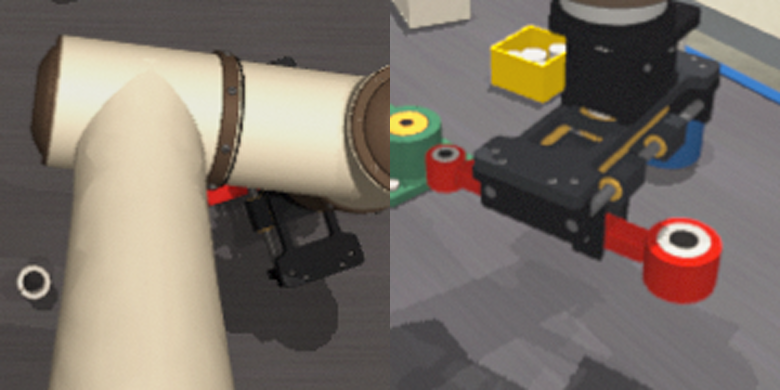

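The lever hangs level, with a 6 N load and almost no moment: hub at (684,240), eye at (446,153) in the side crop. I'll carry it to the fixture smoothly.

Request:
servo_tool --pt "0 0.1 0 0 0" --pt "0 0.35 0 0 0" --pt "0.05 0.75 0 0 0" --pt "0.1 1.3 0 -0.02 0" --pt "0.15 1.95 0 -0.04 0"

```text
time_s: 9.67
tcp_pos: [0.4927, -0.1486, 0.1584]
ee_rot: [[0.274, -0.962, 0.0], [-0.962, -0.274, 0.0], [-0.0, -0.0, -1.0]]
wrist_force: [0.9, 0.6, -6.2]
gripper_width: 0.226
gripper_force: 30.0
```

Request:
servo_tool --pt "0.05 0.75 0 -0.02 0" --pt "0.1 1.5 0 -0.04 0" --pt "0.15 2.25 0 -0.06 0" --pt "0.2 3.0 0 -0.08 0" --pt "0.25 3.75 0 -0.1 0"

```text
time_s: 10.08
tcp_pos: [0.4999, -0.035, 0.1587]
ee_rot: [[0.178, -0.984, 0.0], [-0.984, -0.178, 0.0], [-0.0, -0.001, -1.0]]
wrist_force: [0.4, -0.1, -5.7]
gripper_width: 0.226
gripper_force: 30.0
```

Request:
servo_tool --pt "0.05 0.75 0 -0.02 0" --pt "0.1 1.5 0 -0.04 0" --pt "0.15 2.25 0 -0.06 0" --pt "0.2 3.0 0 -0.075 0" --pt "0.25 3.75 0 -0.086 0"

```text
time_s: 10.5
tcp_pos: [0.5071, 0.0775, 0.1586]
ee_rot: [[0.093, -0.996, 0.0], [-0.996, -0.093, 0.0], [-0.0, -0.0, -1.0]]
wrist_force: [0.4, 0.1, -5.8]
gripper_width: 0.231
gripper_force: 30.0
```

Request:
servo_tool --pt "0.07 0.75 0 0 0" --pt "0.14 1.4 0 0 0" --pt "0.21 2.0 0 0 0" --pt "0.28 2.5 0 0 0" --pt "0.32 2.9 0 0 0"

```text
time_s: 10.92
tcp_pos: [0.5171, 0.1645, 0.1585]
ee_rot: [[0.094, -0.996, 0.0], [-0.996, -0.094, 0.0], [-0.0, -0.0, -1.0]]
wrist_force: [0.1, -0.1, -5.9]
gripper_width: 0.23
gripper_force: 30.0
```

Request:
servo_tool --pt "0 0.3 0 0 0" --pt "0 0.55 0 0 0" --pt "0 0.75 0 0 0" --pt "0 0.88 0 0 0" --pt "0 0.95 0 0 0"

```text
time_s: 11.33
tcp_pos: [0.5172, 0.191, 0.1584]
ee_rot: [[0.093, -0.996, -0.0], [-0.996, -0.093, -0.0], [0.0, 0.0, -1.0]]
wrist_force: [0.4, -0.4, -5.2]
gripper_width: 0.231
gripper_force: 30.0
```

Request:
servo_tool --pt "0 0 0 0 0" --pt "0 0 0 0 0" --pt "0 0 0 0 0" --pt "0 0 0 0 0" --pt "0 0 0 0 0"

```text
time_s: 11.75
tcp_pos: [0.5172, 0.1905, 0.1585]
ee_rot: [[0.092, -0.996, -0.0], [-0.996, -0.092, -0.0], [0.0, 0.0, -1.0]]
wrist_force: [0.6, -0.4, -6.1]
gripper_width: 0.229
gripper_force: 30.0
```

Request:
servo_tool --pt "-0.02 0.05 -0.15 0 0" --pt "-0.02 0.05 -0.4 0 0" --pt "-0.02 0.05 -0.65 0 0" --pt "-0.02 0.05 -0.83 0 0" --pt "-0.02 0.05 -0.93 0 0"

```text
time_s: 12.17
tcp_pos: [0.5159, 0.1919, 0.1289]
ee_rot: [[0.093, -0.996, -0.002], [-0.996, -0.093, -0.002], [0.001, 0.003, -1.0]]
wrist_force: [-0.3, 0.2, -6.2]
gripper_width: 0.224
gripper_force: 30.0
```

Request:
servo_tool --pt "0 0 0 0 0" --pt "0 0 0 0 0" --pt "0 0 0 0 0" --pt "0 0 0 0 0" --pt "0 0 0 0 0"

```text
time_s: 12.58
tcp_pos: [0.5168, 0.1925, 0.1309]
ee_rot: [[0.093, -0.996, 0.001], [-0.996, -0.093, 0.0], [-0.0, -0.001, -1.0]]
wrist_force: [-0.5, 0.1, -6.9]
gripper_width: 0.227
gripper_force: 30.0
```

Run:
```python
from station import r
from h import *
import pickle
s=r.sense();print(s["tcp_pos"],s["wrist_force"],s["moment"],s["joint_velocities"])
c=r.capture("side");t=r.capture("top");pickle.dump((c,t),open("c1.pkl","wb"))
f=lambda p,y,x:cv2.resize(p[y:y+130,x:x+130,::-1],(390,390),interpolation=cv2.INTER_CUBIC)
cv2.imwrite("pics/a6.png",cv2.hconcat([f(t["pixels"],170,110),f(c["pixels"],100,145)]))
T=np.linalg.inv(c["world_from_camera"]);K=np.array([[c["fx"],0,c["cx"]],[0,c["fy"],c["cy"]],[0,0,1.]])
for n,p in(("hub",(.5225,.1303,.144)),("eye",(.504,.328,.136))):
    uv=cv2.projectPoints(np.array([p]),cv2.Rodrigues(T[:3,:3])[0],T[:3,3],K,np.array(c["dist_coeffs"]))[0][0,0]
    print(n,"want",uv,"crop",(uv-[145,100])*3+[390,0])
    try:
        u,b=blob(c,"white",uv,13);print("seen",u,b,onz(c,u,p[2]))
    except Exception as e:print(e)
```

```text
[0.51683451 0.19249802 0.13091958] [-0.49818408  0.09818712 -6.94795716] [ 0.0703225  -0.00187826  0.07730587] [ 0.02354325  0.02553532 -0.13655514 -0.143424    0.01793833 -0.07138936]
hub want [223.91609883 162.62547701] crop [626.7482965  187.87643104]
seen (224.02331002331002, 162.2144522144522) (217, 159, 15, 7) [0.52365001 0.13182994 0.144     ]
eye want [176.72057909 138.40324806] crop [485.16173726 115.20974417]
float division by zero
```

View pics/a6.png

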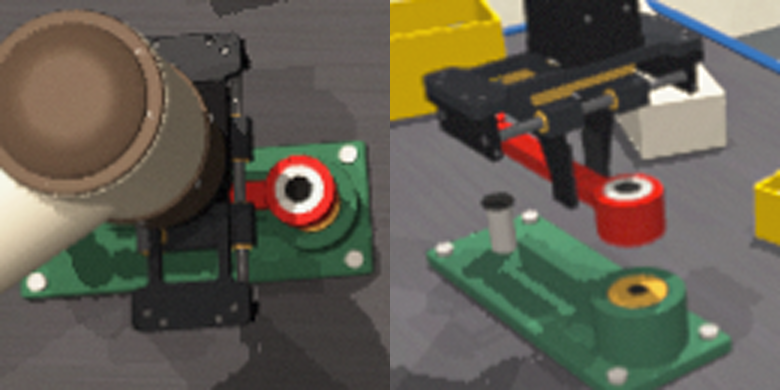

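The hub sits over the bush: side crop (627,187) against a wanted (627,188). The eye is hidden behind the gripper. I'll triangulate the hub to check height and level, and check the bystanders.

Run:
```python
import pickle;from h import *
c,t=pickle.load(open("c1.pkl","rb"))
ut,b=blob(t,"white",(209,233),13);uc,_=blob(c,"white",(224,162),13)
print(ut,b,onz(t,ut,.144),tri(t,ut,c,uc))
# red bar in side view: end of the visible bar nearest the eye
h=cv2.cvtColor(c["pixels"],cv2.COLOR_RGB2HSV);m=cv2.inRange(h,(0,140,100),(8,255,255))[120:185,160:240]
ys,xs=np.nonzero(m);L=xs+160
for x in range(178,214,4):
    y=ys[L==x]+120;print(x,(y.min(),y.max()) if len(y) else None,end=' ')
T=np.linalg.inv(c["world_from_camera"]);K=np.array([[c["fx"],0,c["cx"]],[0,c["fy"],c["cy"]],[0,0,1.]])
# predicted top-face edges of a level bar
o=np.array([.5168,.1922]);e=np.array([-.0932,.9956]);n=np.array([.9956,.0932])
for w,z in((.01,.1345),(-.01,.1345),(-.01,.1185)):
    P=np.array([[*(o+e*s+n*w),z] for s in(-.03,0,.03,.06,.09)])
    print(w,z,cv2.projectPoints(P,cv2.Rodrigues(T[:3,:3])[0],T[:3,3],K,np.array(c["dist_coeffs"]))[0][:,0].round(1).tolist())
```

```text
(209.32386363636363, 232.62594696969697) (202, 225, 16, 16) [0.52240264 0.13008185 0.144     ] (array([0.52241442, 0.129866  , 0.14514341]), np.float64(0.00035194429810406046))
178 None 182 (np.int64(137), np.int64(149)) 186 (np.int64(146), np.int64(152)) 190 (np.int64(145), np.int64(155)) 194 (np.int64(147), np.int64(157)) 198 None 202 None 206 (np.int64(154), np.int64(158)) 210 (np.int64(156), np.int64(167)) 0.01 0.1345 [[219.5, 160.2], [211.8, 155.8], [204.4, 151.5], [197.3, 147.5], [190.5, 143.6]]
-0.01 0.1345 [[211.9, 163.0], [204.2, 158.5], [196.9, 154.2], [189.9, 150.0], [183.1, 146.0]]
-0.01 0.1185 [[212.6, 169.6], [205.0, 164.9], [197.7, 160.5], [190.7, 156.3], [184.0, 152.2]]
```

The hub triangulates to (0.5224, 0.130, 0.145), so the underside is 51 mm above the bush. The bar's lower edge follows the level prediction to within about a pixel. Handing in.

```bash
python3 -c "
from station import r
print(r.finish_job())"
```

```text
the job is handed in; nothing more can be done
None
```

The bush is pressed home and flush with the rim, and I handed the job in at about 12.6 s, holding the lever level with its underside about 51 mm above the bush and its hub centred over it. The gripper hid the eye in both views, so its place over the post is inferred from the tool angle and the bar's line. The pump, spring and bin were left alone.

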